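Load an axle into the cross-drilling jig

TASK

Load the long axle into the drilling jig: take it from the plywood rest, lay it gently in the V-groove at the loading gap, and push it gently along the groove, under the bridge, until it is fully home against the end stop, without shifting the stop from its setting. Then swing the hold-down arm over, press it down firmly on the axle and let go, with the axle still home. Leave the short axle, the screwdriver and the servo where they are.

Things in the scene. Friction and masses are not known exactly. Their poses are not given: they have to be found in the camera images.
- axle: the long axle: plain round steel bar, diameter 20 mm, a rough-sawn blank of about 160 mm, up to 10 mm more or less (not measured), 0.35 to 0.46 kg. Origin at its centre, half-way along and on its axis; its y axis runs along the bar. It starts lying level in one of the two notches of the rest, its axis 45 mm above the table
- short_axle: bystander in the other notch: the same bar but 104 mm long; origin at its centre, y along the bar
- rest: plywood rest fixed to the table: base 150 (x) by 120 (y) by 10 mm; across it two upright boards, 45 mm high, 12 mm thick, at y = -40 and +40 mm, with notches at x = -42 and +42 mm, 10 mm deep. The bars lie in them along y; fingers can go down at mid-length between the boards (68 mm clear). Origin under its middle
- jig: drilling jig, fixed. Origin on the table under the groove; x across, y along the groove (-y towards the stop). Base plate 150 x 356 x 12 mm. V-block 35 mm wide, top at z = 40 mm, its 90 degree groove 8.5 mm deep, along x = 0 from y = -115 to +45 and from +105 to +172 mm, with a loading gap between. A seated axle's axis is at x = 0, z = 45.6 mm; it drags in the groove with 2 to 5 N
- gap (a point): middle of the loading gap (60 mm long, floor at z = 20 mm), at the height of a seated axle's axis: jig x = 0, y = +75, z = 45.6 mm. Fingers can go down here on both sides of an axle. An axle laid with its centre here rests on both stretches of the groove and is clear of bridge and arm
- bridge (a point): middle of the top of the fixed bridge over the groove, jig x = 0, y = -67, z = 71 mm. It is 70 mm (x) by 26 mm (y), its underside at z = 60 mm, with a drill bush 6 mm high on top. An axle gets under it only by sliding along the groove
- stop: end stop: level steel rod, diameter 12 mm, in line with a seated axle's axis. Origin at the centre of its flat end, which the axle's end comes up against: jig x = 0, z = 45.6 mm and y anywhere from -100 to -120 mm. It is carried by a post, 80 mm high, and held only by the friction of its lock screw: a push of more than about 10 N shifts it
- clamp: hold-down arm. Origin on its hinge (axis parallel to the groove) at jig x = -50, y = -35, z = 66 mm. The flat bar, 16 mm wide, runs along the arm's +x, 1 to 11 mm above the origin; the rubber pad is at x = 50 mm, its face at z = -10.4 mm. Closed: x level, towards the jig's +x, pad on the axle's top. It starts open, 92 to 109 degrees up. Stiff hinge (0.3 N m), stays where left
- handle (a point): middle of the upper face (the back face when open) of the hold-down arm's black handle, 112 mm along the arm's x from the hinge and 13 mm in its z; the handle is 42 mm long, 22 mm wide and 14 mm thick
- screwdriver: bystander: screwdriver lying beyond the jig; origin underneath
- servo: bystander: small black servo motor, 54 x 20 x 44 mm, standing on the table; origin under its middle

How it is judged:
By the outcome, as a careful person would: the job done as asked, in the order asked, and still so for the second after the job is handed in, with the robot touching nothing.
It also fails if it takes over 67 s, if anything falls off the work surface, if the arm or the gripper's body presses on something with over 40 N, if the wrist force passes 120 N, or if a joint passes its speed limit or range.

ROBOT

A 6-joint arm with a two-finger parallel gripper is mounted at the origin on the work surface. World frame = base frame: x ahead of the robot, y to its left, z up, the work surface at z = 0. Lengths are in mm, angles in rad, forces in N, time in s.
With the tool pointing down it reaches from about 350 to 975 mm from the base axis. Payload 7.1 kg.
Tool frame: the origin (TCP) lies at the very end of the fingers, on their centre line; the grasp point (between the pads) lies 19 mm behind it (ctrl.pinch_z is the distance from the TCP to the grasp point, in mm); z points along the fingers, y is the direction in which the jaws open and shut (so a half turn about z gives the same grasp; the last joint's range is limited). The gripper opens to 88 mm and grips with 3 to 60 N. Pads are 20 mm wide; open, the fingers measure 115 mm over their backs; the gripper's body (75 mm by 178 mm) begins 61 mm behind the grasp point.
Start: joints at [1.14, 0.423, 1.63, -0, 1.089, -0.019], TCP at [250.13, 572.748, 222.675] pointing down, gripper open.
Joint ranges: [-3, 3], [-0.9, 2.11], [0.09, 2.58], [-1.31, 4.45], [0.11, 2.69], [-2.54, 2.54]. Speed limits (rad/s): [2.39, 2.39, 3.01, 3.14, 3.14, 3.14].

INTERFACE

Orientations are given as a rotation vector (axis times angle).
In Python, from workcell import ctrl gives the robot as it stands.
- The arm moves only by the shell command python3 -m inch 'ROWS' [OPENING]. ROWS is JSON, a list of rows, each an object with "xyz": the shift along the tool's x, y, z in cm, a list of three; "spin": the turn about the tool's z in degrees. A call has 1 to 20 rows; each row is the pose to reach, as a shift and turn from the pose measured when the call began, along the tool's axes at that moment; what a row does not reach only later rows make up. A row lasts 1/10 s, in which the tool goes at most 50 mm and 8.59 degrees, less where a joint would pass 70% of its speed; a pose out of reach is approached as far as the arm can. A call with a gripper value outside its range is refused whole. OPENING is the closure, from 0 (fully open) to 1 (shut), set as the call begins (- or left out, the last holds). The fingers move at their own pace and stop on an object; the grip force is fixed at half the most. Time passes only in rows, so rows that repeat a pose let the fingers close. It gives the time, the measured TCP pose, the force and the opening at its end, in the units of the state.
- ctrl.get_obs(): the state, without advancing time (a new reading comes with each control period).
- ctrl.get_image(name): name is "scene" or "top" or "wrist"; returns the picture (400x640x3 uint8, red, green, blue); there is no depth.
- ctrl.camera_info(name): a dict with "camera_matrix" (3x3 intrinsics, pixels), "k1" (the pictures are not rectified: a ray, as slopes to the right and down, at radius r is drawn at 1 + k1 r^2 times it, then the intrinsics apply), "R" (3x3) and "t" (3): a world point X has camera coordinates R X + t; the wrist camera has in their place "hand_eye" (4x4, takes a point from camera to tool coordinates, whose origin is the TCP and whose axes are the flange's). Camera axes: x right, y down, z forward; pixel columns grow to the right and rows downward; lengths in mm; the calibration is good to about 2 mm. A picture is of the moment at which its call begins: read the wrist's pose just before it. camera_info takes no time and is no camera call.
- ctrl.close_job(): hands the job in, once; it reports no verdict.
The state is a dict: "t": time; "qpos": joint angles; "qvel": joint speeds; "joint_torque": joint torques, N m; "ee_pos": TCP position; "orientation": TCP orientation; "ft_force": force on the tool from outside, world axes, zero at the start; "moment": the same for the moment, N m; "width": finger opening in mm.
Only numpy, scipy, OpenCV 4.12 (cv2) and the standard library are available. Lean on these libraries where they do the work, as an engineer would, in place of code of your own. Each camera call takes 0.05 s, during which the arm holds its last target. There are 200 camera calls.

## Working session

There is one attempt and no reset: what is moved stays moved. The work goes in short steps, Python scripts to look and compute and a shell command to move; the robot and the scene stay as the last step left them, time stands still between calls to the robot, and variables do not carry over. Pictures are saved under pics/ and viewed, about 8 in all and at most 12, crops included, and the job is handed in when it is done.

```bash
ls; mkdir -p pics; python3 - <<'E'
from workcell import ctrl
import cv2,numpy as np
o=ctrl.get_obs();print({k:np.round(v,3).tolist() for k,v in o.items()},ctrl.pinch_z)
for n in("scene","top","wrist"):
    c=ctrl.camera_info(n);print(n,{k:np.round(v,4).tolist() for k,v in c.items()})
    cv2.imwrite(f"pics/{n}0.png",ctrl.get_image(n)[:,:,::-1])
E
```

```text
pics
{'t': 0.0, 'qpos': [1.14, 0.424, 1.631, 0.0, 1.089, -0.019], 'qvel': [-0.002, -0.001, -0.0, 0.001, -0.0, -0.0], 'joint_torque': [0.003, -54.465, -27.367, 0.065, 0.023, -0.0], 'ee_pos': [249.901, 572.253, 221.9], 'orientation': [-0.642, -3.075, 0.002], 'ft_force': [-0.078, -0.827, 0.421], 'moment': [-0.01, 0.005, -0.005], 'width': 87.619} 18.700000000000003
scene {'camera_matrix': [[363.1912, 0.0, 322.9941], [0.0, 363.1912, 194.3551], [0.0, 0.0, 1.0]], 'k1': 0.0259, 'R': [[-0.0762, 0.9969, 0.0189], [0.6435, 0.0636, -0.7628], [-0.7617, -0.0459, -0.6463]], 't': [-0.4127, -336.564, 1383.8314]}
top {'camera_matrix': [[499.9492, 0.0, 318.9107], [0.0, 499.9492, 201.7387], [0.0, 0.0, 1.0]], 'k1': 0.0044, 'R': [[-0.0145, -0.9997, -0.0209], [-0.9857, 0.0178, -0.1673], [0.1677, 0.0181, -0.9857]], 't': [82.5472, 626.0899, 1202.1392]}
wrist {'camera_matrix': [[284.7753, 0.0, 314.8924], [0.0, 284.7753, 207.3582], [0.0, 0.0, 1.0]], 'k1': -0.0323, 'hand_eye': [[-0.0004, -0.9688, -0.2478, 67.7629], [1.0, -0.0003, -0.0006, -0.2995], [0.0005, -0.2478, 0.9688, -162.1731], [0.0, 0.0, 0.0, 1.0]]}
```

View pics/top0.png

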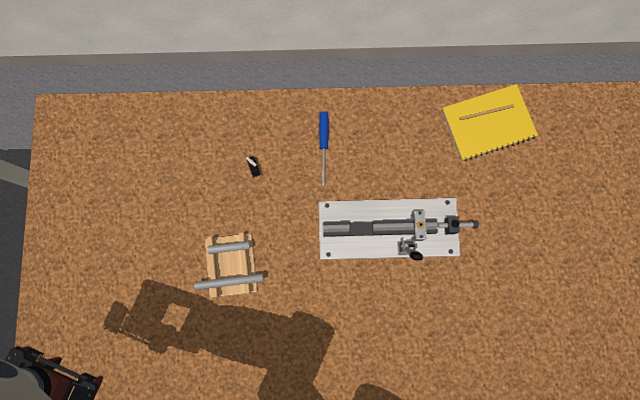

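View pics/scene0.png

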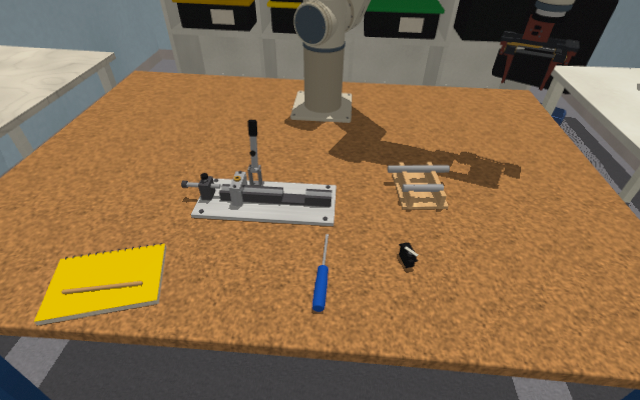

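Top view: long axle from about (195,286) to (262,279) in the rest. Jig plate spans about (320–460, 198–259), with the stop to the right (world −y) and the clamp standing on the robot side at (405–416, 245–256). In the scene view the handle is at (253,128).

```bash
cat > h.py <<'E'
import numpy as np,cv2
from workcell import ctrl
from scipy.spatial.transform import Rotation as Ro
def cam(n,obs=None):
    c=ctrl.camera_info(n);K=np.array(c["camera_matrix"])
    if n=="wrist":
        T=np.eye(4);T[:3,:3]=Ro.from_rotvec(obs["orientation"]).as_matrix();T[:3,3]=obs["ee_pos"]
        M=np.linalg.inv(T@np.array(c["hand_eye"]))
        R,t=M[:3,:3],M[:3,3]
    else: R,t=np.array(c["R"]),np.array(c["t"])
    return K,c["k1"],R,t
def ray(C,uv):
    K,k,R,t=C
    p=cv2.undistortPoints(np.array([[uv]],float),K,np.array([k,0,0,0.]))[0,0]
    return -R.T@t,R.T@np.r_[p,1]
def onz(C,uv,z):
    o,d=ray(C,uv);return o+d*(z-o[2])/d[2]
def proj(C,X):
    K,k,R,t=C
    return cv2.projectPoints(np.array([X],float),cv2.Rodrigues(R)[0],t,K,np.array([k,0,0,0.]))[0][0,0]
def tri(C1,p1,C2,p2):
    o1,d1=ray(C1,p1);o2,d2=ray(C2,p2)
    s=np.linalg.lstsq(np.c_[d1,-d2],o2-o1,rcond=None)[0]
    a,b=o1+s[0]*d1,o2+s[1]*d2;return (a+b)/2,np.linalg.norm(a-b)
def snap(n,name):
    o=ctrl.get_obs();im=ctrl.get_image(n)[:,:,::-1].copy();cv2.imwrite(f"pics/{name}.png",im);return o,im
E
python3 - <<'E'
from h import *
np.set_printoptions(precision=1,suppress=True)
C=cam("top");im=cv2.imread("pics/top0.png")
hsv=cv2.cvtColor(im,cv2.COLOR_BGR2HSV)
m=((hsv[...,1]<50)&(hsv[...,2]>150)).astype(np.uint8);m[:150]=0;m[:,:300]=0;m[320:]=0
c=max(cv2.findContours(cv2.morphologyEx(m,cv2.MORPH_CLOSE,np.ones((15,15))),0,2)[0],key=cv2.contourArea)
r=cv2.boxPoints(cv2.minAreaRect(c));print(r)
P=np.array([onz(C,p,12) for p in r]);print(P,P.mean(0),[np.linalg.norm(P[i]-P[i-1]) for i in range(4)])
g=((hsv[...,1]<70)&(hsv[...,2]>70)).astype(np.uint8)
g[:225]=0;g[305:]=0;g[:,:185]=0;g[:,275:]=0
for c in cv2.findContours(g,0,2)[0]:
    if cv2.contourArea(c)>80:
        b=cv2.boxPoints(cv2.minAreaRect(c));Q=np.array([onz(C,p,47) for p in b]);print(b.tolist(),Q,Q.mean(0))
        e=Q-np.roll(Q,1,0);l=np.linalg.norm(e,axis=1);k=l.argmax();print(l,np.degrees(np.arctan2(e[k][1],e[k][0])))
S=cam("scene")
print("handle tip",tri(S,(252.5,121),C,(418,256)))
# stop post in the scene / stop end
E
```

```text
[[318.  201. ]
 [471.3 197.1]
 [472.8 255.1]
 [319.5 259. ]]
[[ 636.4   75.4   12. ]
 [ 639.5 -320.7   12. ]
 [ 490.2 -314.7   12. ]
 [ 486.4   73.8   12. ]] [ 563.1 -121.6   12. ] [np.float64(150.01113919972192), np.float64(396.19825686595294), np.float64(149.3677325841172), np.float64(388.5324582188463)]
[[193.3077392578125, 281.4615783691406], [262.4769592285156, 272.8153991699219], [263.5231018066406, 281.1846008300781], [194.3538818359375, 289.8307800292969]] [[434.3 385.7  47. ]
 [452.9 214.5  47. ]
 [432.4 211.9  47. ]
 [413.9 382.5  47. ]] [433.4 298.7  47. ]
[ 20.7 172.2  20.6 171.7] -83.81939887252065
[[206.4554901123047, 245.77993774414062], [248.7830047607422, 240.31832885742188], [249.8393096923828, 248.50460815429688], [207.5117950439453, 253.96621704101562]] [[521.9 355.2  47. ]
 [533.8 249.2  47. ]
 [513.4 246.4  47. ]
 [501.5 352.   47. ]] [517.6 300.7  47. ]
[ 20.7 106.6  20.7 106.3] -83.58374007833545
handle tip (array([ 479.7, -143.4,  190.1]), np.float64(3.0623741387509265))
```

```bash
cat >> h.py <<'E'
def rel(goal,yaw):
    "yaw of tool y in world deg"
    o=ctrl.get_obs();R=Ro.from_rotvec(o["orientation"]).as_matrix()
    d=R.T@(np.array(goal)-o["ee_pos"])/10
    cur=np.degrees(np.arctan2(R[1,1],R[0,1]))
    s=(-(yaw-cur)+90)%180-90
    print("xyz cm",np.round(d,2),"spin",round(s,2),"cur yaw",round(cur,2),"pos",np.round(o["ee_pos"],1),"F",np.round(o["ft_force"],1),"w",round(o["width"],1),"t",round(o["t"],2))
E
python3 -c "
from h import *
rel((433,299,170),6.2)"
```

```text
xyz cm [-27.72 -17.72   5.23] spin 60.21 cur yaw 66.41 pos [250.  572.4 222.1] F [-0.4 -0.  -0.6] w 87.9 t 0.15
```

```bash
python3 -m inch '[{"xyz":[-4,-2.5,0.7],"spin":8},{"xyz":[-8,-5,1.5],"spin":16},{"xyz":[-12,-7.5,2.2],"spin":24},{"xyz":[-16,-10,3],"spin":32},{"xyz":[-20,-12.7,4],"spin":40},{"xyz":[-24,-15.2,4.6],"spin":48},{"xyz":[-26.5,-17,5],"spin":56},{"xyz":[-27.7,-17.7,5.2],"spin":60.2},{"xyz":[-27.7,-17.7,5.2],"spin":60.2},{"xyz":[-27.7,-17.7,5.2],"spin":60.2}]' 0
python3 - <<'E'
from h import *
np.set_printoptions(precision=1,suppress=True)
o,im=snap("wrist","w1");C=cam("wrist",o)
print(o["ee_pos"],o["orientation"])
print("expected axle px",proj(C,(443,385,45)),proj(C,(433,299,45)),proj(C,(424,213,45)))
E
```

```text
t: 1.15
ee_pos: [432.8, 299.4, 170.2]
orientation: [2.096, 2.34, -0.002]
ft_force: [0.2, 0.4, -0.5]
width: 87.4
[432.8 299.4 170.2] [ 2.1  2.3 -0. ]
expected axle px [335.8 116.7] [315.7 201.7] [299.2 275.6]
```

View pics/w1.png

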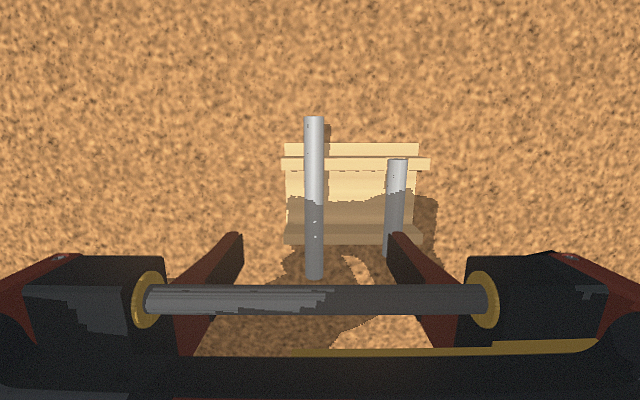

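The wrist view shows the long axle vertical, ends at about (314,116) and (315,280), between the fingers. The jaws are already square to it.

```bash
python3 - <<'E'
from h import *
np.set_printoptions(precision=1,suppress=True)
o=ctrl.get_obs();C=cam("wrist",o);im=cv2.imread("pics/w1.png")
hsv=cv2.cvtColor(im,cv2.COLOR_BGR2HSV)
m=((hsv[...,1]<45)&(hsv[...,2]>80)).astype(np.uint8)
m[:,:295]=0;m[:,345:]=0;m[283:]=0;m[:100]=0
c=max(cv2.findContours(m,0,2)[0],key=cv2.contourArea);b=cv2.boundingRect(c);print(b)
ys=[];
for v in (125,150,180,230,265):
    x=np.where(m[v])[0];print(v,x.min(),x.max(),onz(C,((x.min()+x.max())/2,v),47))
A=onz(C,(314,b[1]),50);B=onz(C,(315,b[1]+b[3]),50);M=(A+B)/2
print(A,B,np.linalg.norm(A-B),M);rel((M[0],M[1],28),np.degrees(np.arctan2((A-B)[1],(A-B)[0]))-90)
E
```

```text
(304, 116, 20, 164)
125 304 323 [422.3 375.3  47. ]
150 304 323 [424.8 351.6  47. ]
180 305 322 [428.1 322.   47. ]
230 305 322 [433.9 269.1  47. ]
265 306 322 [438.8 229.   47. ]
[421.9 383.5  50. ] [441.7 212.7  50. ] 171.94423249621863 [431.8 298.1  50. ]
xyz cm [-0.1 -0.1 14.2] spin -0.3 cur yaw 6.33 pos [432.6 299.8 170.3] F [-0.6  0.7 -0.3] w 87.9 t 1.2
```

```bash
python3 -m inch '[{"xyz":[-0.1,-0.1,4],"spin":0},{"xyz":[-0.1,-0.1,8],"spin":0},{"xyz":[-0.1,-0.1,11],"spin":0},{"xyz":[-0.1,-0.1,13],"spin":0},{"xyz":[-0.1,-0.1,14.2],"spin":0},{"xyz":[-0.1,-0.1,14.2],"spin":0}]' 0
python3 -m inch '[{"xyz":[0,0,0],"spin":0},{"xyz":[0,0,0],"spin":0},{"xyz":[0,0,0],"spin":0},{"xyz":[0,0,0],"spin":0},{"xyz":[0,0,0],"spin":0},{"xyz":[0,0,0],"spin":0},{"xyz":[0,0,0],"spin":0},{"xyz":[0,0,0],"spin":0}]' 1
```

```text
t: 1.8
ee_pos: [430.5, 298.9, 27.1]
orientation: [-2.093, -2.342, 0.005]
ft_force: [-0.0, 0.3, 0.1]
width: 88.0
t: 2.6
ee_pos: [430.5, 298.8, 27.1]
orientation: [-2.093, -2.342, 0.005]
ft_force: [0.7, -0.1, -0.2]
width: 27.4
```

Still closing (27 mm); give it more time, then lift straight up 120 mm.

```bash
python3 -m inch '[{"xyz":[0,0,0],"spin":0},{"xyz":[0,0,0],"spin":0},{"xyz":[0,0,0],"spin":0},{"xyz":[0,0,0],"spin":0}]' 1
python3 -m inch '[{"xyz":[0,0,-1],"spin":0},{"xyz":[0,0,-3],"spin":0},{"xyz":[0,0,-7],"spin":0},{"xyz":[0,0,-11],"spin":0},{"xyz":[0,0,-15],"spin":0},{"xyz":[0,0,-15],"spin":0}]'
python3 -c "
from h import *
rel((563,-28,180),0.6)"
```

```text
t: 3.0
ee_pos: [430.7, 298.9, 27.2]
orientation: [-2.093, -2.342, 0.005]
ft_force: [1.9, -0.7, -0.4]
width: 19.4
t: 3.6
ee_pos: [433.3, 300.8, 182.4]
orientation: [2.092, 2.342, 0.008]
ft_force: [-0.1, 0.1, -4.2]
width: 19.4
xyz cm [-34.13   9.2    0.21] spin 5.85 cur yaw 6.45 pos [433.3 300.8 182.4] F [-0.1  0.1 -4.2] w 19.4 t 3.6
```

```bash
python3 -m inch '[{"xyz":[-3,0.8,0],"spin":0.6},{"xyz":[-7.5,2,0],"spin":1.5},{"xyz":[-12,3.2,0],"spin":2.4},{"xyz":[-16.5,4.4,0],"spin":3.2},{"xyz":[-21,5.6,0],"spin":4},{"xyz":[-25.5,6.9,0],"spin":4.8},{"xyz":[-30,8.1,0],"spin":5.4},{"xyz":[-33,8.9,0],"spin":5.8},{"xyz":[-34.1,9.2,0.2],"spin":5.9},{"xyz":[-34.1,9.2,0.2],"spin":5.9},{"xyz":[-34.1,9.2,0.2],"spin":5.9}]'
python3 - <<'E'
from h import *
np.set_printoptions(precision=1,suppress=True)
o,im=snap("wrist","w2");C=cam("wrist",o)
print(o["ee_pos"],o["orientation"],o["ft_force"])
print("gap guess px",proj(C,(563,-28,40)),"plate edge +y",proj(C,(563,75,12)))
E
```

```text
t: 4.7
ee_pos: [561.6, -26.8, 179.0]
orientation: [-2.21, -2.231, -0.006]
ft_force: [-0.4, 0.7, -4.0]
width: 19.7
[561.6 -26.8 179. ] [-2.2 -2.2 -0. ] [-0.4  0.7 -4. ]
gap guess px [316.4 200. ] plate edge +y [317.3 102.7]
```

View pics/w2.png

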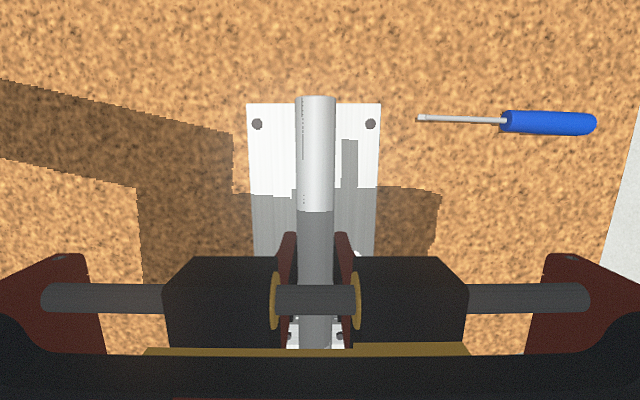

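The plate's +y end is at row 103, corners near (247,103) and (381,103), screws at (257,124) and (370,123); the axle covers the groove. I'll fit the side edges for the jig's pose.

```bash
python3 - <<'E'
from h import *
np.set_printoptions(precision=2,suppress=True)
o=ctrl.get_obs();C=cam("wrist",o);im=cv2.imread("pics/w2.png")
hsv=cv2.cvtColor(im,cv2.COLOR_BGR2HSV);m=hsv[...,1]<45
for v in range(110,190,15):
    x=np.where(m[v,235:390])[0]+235;L,Rr=onz(C,(x.min()-.5,v),12),onz(C,(x.max()+.5,v),12);print(v,x.min(),x.max(),L[:2],Rr[:2],(L+Rr)[:2]/2,Rr[0]-L[0])
for u in (255,270,285,345,360,375):
    r=np.where(m[95:130,u])[0].min()+95;print(u,onz(C,(u,r-.5),12)[:2])
for p in((257,124),(370,123)):print("screw",onz(C,p,12)[:2])
for v in(110,140,170,230):
    x=np.where(m[v,290:345]&(hsv[v,290:345,2]<225))[0]+290;print("axle",v,x.min(),x.max())
# top camera: jig plate edges
T=cam("top");it=cv2.imread("pics/top0.png");h=cv2.cvtColor(it,cv2.COLOR_BGR2HSV);mt=(h[...,1]<60)&(h[...,2]>140)
for u in range(325,460,12):
    y=np.where(mt[190:270,u])[0]+190;print(u,y.min(),y.max(),onz(T,(u,y.min()-.5),12)[:2],onz(T,(u,y.max()+.5),12)[:2])
for v in(205,215,240,250):
    x=np.where(mt[v,310:470])[0]+310;print(v,x.min(),x.max(),onz(T,(x.min()-.5,v),12)[:2],onz(T,(x.max()+.5,v),12)[:2])
E
```

```text
110 246 380 [484.06  67.14] [633.22  68.65] [558.64  67.9 ] 149.16227180088998
125 247 379 [484.46  51.12] [633.09  52.62] [558.78  51.87] 148.62776313354135
140 247 379 [483.73  34.74] [634.11  36.24] [558.92  35.49] 150.37607848126527
155 248 378 [484.11  17.99] [634.01  19.47] [559.06  18.73] 149.8966939131039
170 249 377 [484.49   0.84] [633.93   2.3 ] [559.21   1.57] 149.4323320080967
185 250 376 [484.87 -16.74] [633.85 -15.29] [559.36 -16.01] 148.983111825379
255 [494.87  75.08]
270 [511.36  75.18]
285 [527.83  75.3 ]
345 [593.67  75.98]
360 [610.16  76.2 ]
375 [626.67  76.44]
screw [496.26  52.27]
screw [622.33  54.62]
axle 110 295 335
axle 140 295 344
axle 170 296 344
axle 230 290 344
325 201 259 [637.41  57.26] [485.03  59.78]
337 201 258 [636.84  26.13] [487.08  29.21]
349 201 258 [636.28  -4.98] [486.61  -1.3 ]
361 200 258 [638.35 -36.13] [486.13 -31.77]
373 200 257 [637.79 -67.18] [488.19 -62.3 ]
385 200 257 [637.22 -98.2 ] [487.71 -92.72]
397 199 257 [ 639.29 -129.29] [ 487.24 -123.1 ]
409 199 256 [ 638.73 -160.24] [ 489.3  -153.57]
421 199 253 [ 638.16 -191.17] [ 496.41 -184.27]
433 198 256 [ 640.23 -222.19] [ 488.35 -214.2 ]
445 198 256 [ 639.66 -253.06] [ 487.89 -244.46]
457 213 255 [ 599.96 -281.52] [ 489.94 -274.84]
205 319 456 [625.87  74.31] [ 619.51 -281.42]
215 319 457 [599.69  74.69] [ 593.46 -282.4 ]
240 319 458 [534.99  75.62] [ 529.17 -281.03]
250 320 459 [509.38  73.43] [ 503.74 -281.99]
```

```bash
python3 -c "
from h import *
rel((559.8,-28,34),0.55)"
```

```text
xyz cm [-0.21 -0.24 14.53] spin 0.05 cur yaw 0.6 pos [561.8 -26.4 179.3] F [ 0.4 -0.9 -4.7] w 19.3 t 4.75
```

```bash
python3 -m inch '[{"xyz":[-0.2,-0.2,3],"spin":0},{"xyz":[-0.2,-0.2,7],"spin":0},{"xyz":[-0.2,-0.2,10],"spin":0},{"xyz":[-0.2,-0.2,12.5],"spin":0},{"xyz":[-0.2,-0.2,13.8],"spin":0},{"xyz":[-0.2,-0.2,14.5],"spin":0},{"xyz":[-0.2,-0.2,14.5],"spin":0}]'
python3 -m inch '[{"xyz":[0,0,0.15],"spin":0},{"xyz":[0,0,0.3],"spin":0},{"xyz":[0,0,0.3],"spin":0}]'
```

```text
t: 5.45
ee_pos: [560.0, -27.3, 34.1]
orientation: [-2.208, -2.233, -0.006]
ft_force: [0.1, 0.8, -3.7]
width: 19.1
t: 5.75
ee_pos: [560.6, -27.3, 31.8]
orientation: [2.209, 2.234, 0.008]
ft_force: [-0.0, -0.1, -3.9]
width: 18.8
```

```bash
python3 -m inch '[{"xyz":[0,0,0.1],"spin":0},{"xyz":[0,0,0.2],"spin":0},{"xyz":[0,0,0.2],"spin":0}]'
python3 -m inch '[{"xyz":[0,0,0.1],"spin":0},{"xyz":[0,0,0.1],"spin":0}]'
```

```text
t: 6.05
ee_pos: [560.6, -27.3, 29.9]
orientation: [2.209, 2.234, 0.008]
ft_force: [-0.2, -1.7, -4.3]
width: 19.1
t: 6.25
ee_pos: [560.5, -27.3, 28.7]
orientation: [-2.209, -2.234, -0.007]
ft_force: [0.9, 0.1, -3.4]
width: 18.9
```

```bash
python3 -m inch '[{"xyz":[0,0,0.05],"spin":0},{"xyz":[0,0,0.1],"spin":0},{"xyz":[0,0,0.1],"spin":0}]'
python3 -m inch '[{"xyz":[0,0,0.05],"spin":0},{"xyz":[0,0,0.05],"spin":0}]'
```

```text
t: 6.55
ee_pos: [560.3, -27.3, 27.9]
orientation: [-2.209, -2.234, -0.007]
ft_force: [-3.1, -0.3, 0.5]
width: 19.1
t: 6.75
ee_pos: [560.2, -27.4, 27.9]
orientation: [-2.209, -2.234, -0.007]
ft_force: [-3.9, 0.2, 4.9]
width: 19.4
```

```bash
python3 -m inch '[{"xyz":[0,0,0],"spin":0},{"xyz":[0,0,0],"spin":0},{"xyz":[0,0,0],"spin":0},{"xyz":[0,0,0],"spin":0},{"xyz":[0,0,0],"spin":0}]' 0.4
python3 -m inch '[{"xyz":[0,0,-2],"spin":0},{"xyz":[0,0,-6],"spin":0},{"xyz":[0,0,-10.5],"spin":0},{"xyz":[4,0,-10.5],"spin":0},{"xyz":[8,0,-10.5],"spin":0},{"xyz":[11.5,0,-10.5],"spin":0},{"xyz":[11.5,0,-10.5],"spin":0}]' 1
python3 - <<'E'
from h import *
np.set_printoptions(precision=1,suppress=True)
o,im=snap("wrist","w3");C=cam("wrist",o)
print(o["ee_pos"],o["width"],proj(C,(559.5,58,46)),proj(C,(560,-28,46)))
E
```

```text
t: 7.25
ee_pos: [560.4, -27.3, 27.8]
orientation: [-2.209, -2.234, -0.007]
ft_force: [-0.1, -0.1, -0.8]
width: 52.1
t: 7.95
ee_pos: [558.8, 90.6, 133.5]
orientation: [-2.205, -2.238, -0.009]
ft_force: [0.4, -0.0, 0.1]
width: 1.5
[558.8  90.6 133.5] 1.4834816447678045 [315.4 244.8] [314.6 324. ]
```

View pics/w3.png

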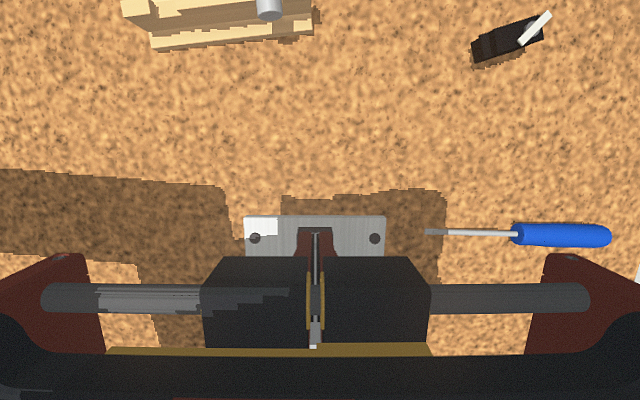

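The fingers hide the axle from the wrist camera, so I check with the top camera (arm is now back from the stop side).

```bash
python3 - <<'E'
from h import *
o,im=snap("top","t1")
c=im[190:265,310:490];cv2.imwrite("pics/t1c.png",cv2.resize(c,None,fx=4.4,fy=4.4,interpolation=cv2.INTER_CUBIC))
E
```

```text
(no output)
```

View pics/t1c.png

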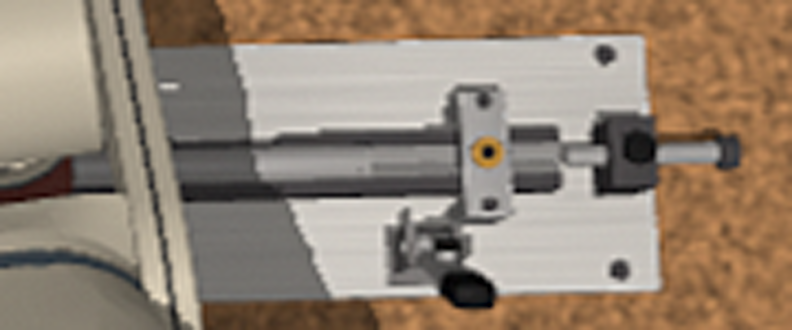

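Top crop: stop rod tip at about (561,154) in the crop → (437.5,225) full, drill bush at (487,152) → (420.7,224.5), axle in the groove coming up to around crop x≈370, handle at crop (467,287).

```bash
python3 - <<'E'
from h import *
np.set_printoptions(precision=1,suppress=True)
T=cam("top");im=cv2.imread("pics/t1.png")
print("bush",onz(T,(310+487/4.4,190+152/4.4),77),"stop tip",onz(T,(310+561/4.4,190+154/4.4),50),"knob",onz(T,(310+738/4.4,190+152/4.4),50))
print("axle end?",onz(T,(310+370/4.4,224),50))
for v in(223,224,225,226):print(v,im[v,380:450].mean(1).astype(int))
rel((559.0,90,43),0.55)
E
```

```text
bush [ 562.6 -175.    77. ] stop tip [ 564.  -221.6   50. ] knob [ 563.4 -321.    50. ]
axle end? [ 568.3 -114.1   50. ]
223 [ 98  99 100 103 106 103 101 100 102 101 101 103 103 102  99 111 117 118
 117 116 115 117 116 115 127 136 136 135 134 134 135 136 139 104  74 152
 140 106 122 101  55  51 105 122 149 143 132 138 136 135 136 135 136 138
 140 139 136 110  93 108 115 113 113 116 116 121 128  95  45  64]
224 [129 129 129 130 133 131 131 131 133 132 132 133 133 142 140 138 140 140
 138 137 139 139 139 138 141 143 142 142 140 142 143 143 148 112  67 150
 153 129 134  88   8   6  81 119 147 128 126 143 142 143 142 142 143 142
 141 143 139 111  97 130 145 143 143 144 147 150 157 126  65  64]
225 [143 143 142 143 143 143 144 143 143 142 145 144 145 148 146 143 142 141
 142 141 143 142 143 143 144 142 144 144 145 145 145 144 147 112  65 147
 159 129 131 102  33  40 104 126 151 144 139 147 147 148 148 148 147 149
 148 149 137 103 100 152 173 171 169 168 170 169 174 140  70  59]
226 [160 160 160 160 160 159 161 161 160 159 158 158 158 160 154 147 147 149
 149 147 148 147 147 148 148 138 131 133 131 137 140 142 145 112  65 144
 173 124 112 127 120 119 125 133 152 146 128 127 128 128 121 121 121 118
 122 121 143 116  94 139 158 156 154 154 158 162 168 128  48  58]
xyz cm [0.2 0.  9. ] spin 0.21 cur yaw 0.76 pos [558.6  87.7 133.1] F [ 0.2 -0.1  0.1] w 0.8 t 8.05
```

```bash
python3 -m inch '[{"xyz":[0.2,0,4],"spin":0.2},{"xyz":[0.2,0,7],"spin":0.2},{"xyz":[0.2,0,9],"spin":0.2},{"xyz":[0.2,0,9],"spin":0.2},{"xyz":[-0.8,0,9],"spin":0.2},{"xyz":[-1.4,0,9],"spin":0.2},{"xyz":[-1.6,0,9],"spin":0.2}]' 1
python3 -m inch '[{"xyz":[-0.2,0,0],"spin":0},{"xyz":[-0.4,0,0],"spin":0},{"xyz":[-0.6,0,0],"spin":0},{"xyz":[-0.8,0,0],"spin":0}]'
python3 -m inch '[{"xyz":[-0.2,0,0],"spin":0},{"xyz":[-0.4,0,0],"spin":0},{"xyz":[-0.6,0,0],"spin":0},{"xyz":[-0.8,0,0],"spin":0}]'
```

```text
t: 8.75
ee_pos: [560.0, 70.8, 44.4]
orientation: [2.211, 2.23, 0.009]
ft_force: [-0.6, 0.2, 0.6]
width: 0.5
t: 9.15
ee_pos: [560.7, 63.6, 45.2]
orientation: [2.211, 2.23, 0.012]
ft_force: [-1.1, 4.7, 3.4]
width: 0.5
t: 9.55
ee_pos: [560.9, 55.7, 45.3]
orientation: [2.211, 2.23, 0.013]
ft_force: [-1.4, 4.1, 3.1]
width: 0.8
```

```bash
python3 -m inch '[{"xyz":[-0.2,0,0.05],"spin":0},{"xyz":[-0.5,0,0.1],"spin":0},{"xyz":[-0.8,0,0.1],"spin":0},{"xyz":[-1.1,0,0.1],"spin":0},{"xyz":[-1.4,0,0.1],"spin":0},{"xyz":[-1.7,0,0.1],"spin":0},{"xyz":[-2,0,0.1],"spin":0},{"xyz":[-2.3,0,0.1],"spin":0},{"xyz":[-2.6,0,0.1],"spin":0},{"xyz":[-2.9,0,0.1],"spin":0},{"xyz":[-3.2,0,0.1],"spin":0},{"xyz":[-3.5,0,0.1],"spin":0},{"xyz":[-3.8,0,0.1],"spin":0},{"xyz":[-4.1,0,0.1],"spin":0},{"xyz":[-4.4,0,0.1],"spin":0},{"xyz":[-4.7,0,0.1],"spin":0},{"xyz":[-5,0,0.1],"spin":0}]'
python3 -c "
from h import *
o,im=snap('top','t2')
c=im[190:265,310:490];cv2.imwrite('pics/t2c.png',cv2.resize(c,None,fx=4.4,fy=4.4,interpolation=cv2.INTER_CUBIC))"
```

```text
t: 11.25
ee_pos: [561.5, 5.6, 44.2]
orientation: [2.211, 2.229, 0.013]
ft_force: [-0.5, 4.4, 2.4]
width: 0.6
```

View pics/t2c.png

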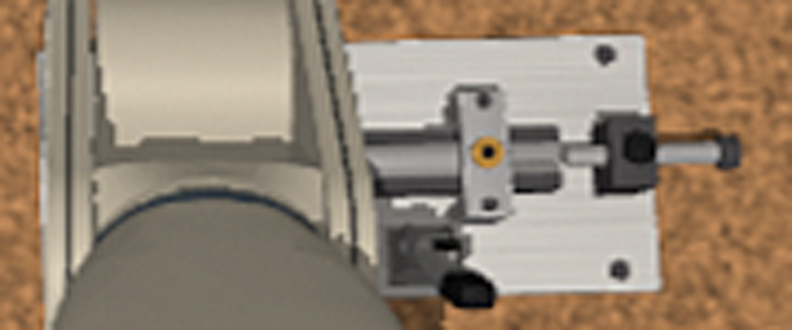

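The axle is now going under the bridge (bright up to crop x≈460) and the stop has not changed. Continue in small steps, watching the force.

```bash
python3 -m inch '[{"xyz":[-0.2,-0.05,0],"spin":0},{"xyz":[-0.5,-0.1,0],"spin":0},{"xyz":[-0.8,-0.1,0],"spin":0},{"xyz":[-1.1,-0.1,0],"spin":0},{"xyz":[-1.4,-0.1,0],"spin":0},{"xyz":[-1.7,-0.1,0],"spin":0},{"xyz":[-2,-0.1,0],"spin":0},{"xyz":[-2.3,-0.1,0],"spin":0},{"xyz":[-2.5,-0.1,0],"spin":0}]'
python3 -m inch '[{"xyz":[-0.1,0,0],"spin":0},{"xyz":[-0.2,0,0],"spin":0},{"xyz":[-0.3,0,0],"spin":0}]'
python3 - <<'E'
from h import *
snap('top','t3');a=cv2.imread('pics/t3.png')
for v in(224,225,226):print(v,a[v,424:446].mean(1).astype(int))
E
```

```text
t: 12.2
ee_pos: [560.7, -20.1, 44.1]
orientation: [2.211, 2.229, 0.013]
ft_force: [2.2, 5.0, 1.9]
width: 0.4
t: 12.5
ee_pos: [560.8, -23.2, 44.1]
orientation: [2.211, 2.229, 0.013]
ft_force: [2.3, 4.3, 2.3]
width: 0.6
224 [147 129 129 146 146 145 150 144 143 144 144 145 141 111  98 131 145 145
 146 147 148 152]
225 [150 147 153 160 158 157 160 152 146 149 150 151 139 104 100 154 175 172
 171 172 171 171]
226 [152 153 156 159 158 159 160 146 121 120 123 123 144 118  95 143 160 157
 157 155 160 163]
```

```bash
python3 -m inch '[{"xyz":[-0.1,0,0],"spin":0},{"xyz":[-0.2,0,0],"spin":0},{"xyz":[-0.3,0,0],"spin":0},{"xyz":[-0.4,0,0],"spin":0}]'
python3 -m inch '[{"xyz":[-0.1,0,0],"spin":0},{"xyz":[-0.2,0,0],"spin":0},{"xyz":[-0.3,0,0],"spin":0}]'
python3 - <<'E'
from h import *
snap('top','t4');a=cv2.imread('pics/t4.png')
for v in(224,225,226):print(v,a[v,424:446].mean(1).astype(int))
E
```

```text
t: 12.95
ee_pos: [560.7, -27.3, 44.0]
orientation: [2.211, 2.229, 0.013]
ft_force: [1.2, 4.9, 2.7]
width: 0.5
t: 13.25
ee_pos: [560.8, -30.4, 44.1]
orientation: [2.211, 2.229, 0.013]
ft_force: [1.6, 4.1, 2.2]
width: 0.4
224 [147 129 131 145 145 145 147 146 146 148 146 144 141 111  97 132 146 144
 145 146 148 151]
225 [151 148 151 160 160 159 159 157 158 161 151 147 139 104 101 154 175 171
 171 170 171 172]
226 [152 153 157 162 160 160 161 160 162 164 143 124 144 119  95 141 161 156
 156 158 159 165]
```

```bash
python3 -m inch '[{"xyz":[-0.1,0,0],"spin":0},{"xyz":[-0.2,0,0],"spin":0},{"xyz":[-0.3,0,0],"spin":0}]'
python3 -m inch '[{"xyz":[-0.05,0,0],"spin":0},{"xyz":[-0.1,0,0],"spin":0},{"xyz":[-0.1,0,0],"spin":0}]'
python3 -m inch '[{"xyz":[-0.05,0,0],"spin":0},{"xyz":[-0.1,0,0],"spin":0},{"xyz":[-0.1,0,0],"spin":0}]'
python3 - <<'E'
from h import *
snap('top','t5');a=cv2.imread('pics/t5.png')
for v in(224,225,226):print(v,a[v,424:446].mean(1).astype(int))
E
```

```text
t: 13.6
ee_pos: [560.7, -33.6, 44.0]
orientation: [2.211, 2.229, 0.013]
ft_force: [1.8, 4.6, 2.0]
width: -0.0
t: 13.9
ee_pos: [560.7, -34.7, 44.0]
orientation: [2.211, 2.229, 0.013]
ft_force: [1.6, 3.3, 1.5]
width: 0.8
t: 14.2
ee_pos: [560.7, -35.7, 44.0]
orientation: [2.211, 2.229, 0.012]
ft_force: [1.1, 3.7, 2.0]
width: 0.5
224 [147 129 129 146 145 146 145 147 148 147 146 151 142 108  98 132 148 145
 143 146 148 152]
225 [151 148 152 162 162 160 158 160 159 159 160 163 134  91 102 154 175 171
 171 172 171 170]
226 [150 155 156 162 161 159 158 159 159 161 162 164 154 112  95 140 159 156
 157 157 160 164]
```

```bash
python3 -m inch '[{"xyz":[-0.05,0,0],"spin":0},{"xyz":[-0.05,0,0],"spin":0}]'
python3 -m inch '[{"xyz":[-0.05,0,0],"spin":0},{"xyz":[-0.05,0,0],"spin":0}]'
```

```text
t: 14.45
ee_pos: [560.7, -36.3, 44.0]
orientation: [2.211, 2.229, 0.012]
ft_force: [1.8, 4.5, 1.5]
width: 0.4
t: 14.65
ee_pos: [560.7, -36.8, 44.0]
orientation: [2.211, 2.229, 0.012]
ft_force: [1.5, 4.3, 2.3]
width: 0.5
```

```bash
python3 -m inch '[{"xyz":[-0.05,0,0],"spin":0},{"xyz":[-0.05,0,0],"spin":0}]'
```

```text
t: 14.85
ee_pos: [560.7, -37.4, 43.9]
orientation: [2.211, 2.229, 0.012]
ft_force: [2.1, 4.1, 2.1]
width: 0.7
```

```bash
python3 -m inch '[{"xyz":[-0.05,0,0],"spin":0},{"xyz":[-0.05,0,0],"spin":0}]'
python3 -m inch '[{"xyz":[-0.05,0,0],"spin":0},{"xyz":[-0.05,0,0],"spin":0}]'
```

```text
t: 15.05
ee_pos: [560.7, -37.9, 44.0]
orientation: [2.211, 2.229, 0.012]
ft_force: [1.2, 4.5, 2.2]
width: 0.5
t: 15.25
ee_pos: [560.7, -38.5, 43.9]
orientation: [2.211, 2.229, 0.012]
ft_force: [1.6, 3.5, 2.5]
width: 0.5
```

```bash
python3 -m inch '[{"xyz":[-0.05,0,0],"spin":0},{"xyz":[-0.05,0,0],"spin":0}]'
```

```text
t: 15.45
ee_pos: [560.7, -39.1, 43.9]
orientation: [2.211, 2.229, 0.012]
ft_force: [1.9, 4.4, 2.0]
width: 0.4
```

```bash
python3 -m inch '[{"xyz":[-0.05,0,0],"spin":0},{"xyz":[-0.05,0,0],"spin":0}]'
python3 -m inch '[{"xyz":[-0.05,0,0],"spin":0},{"xyz":[-0.05,0,0],"spin":0}]'
python3 - <<'E'
from h import *
snap('top','t6');a=cv2.imread('pics/t6.png')
for v in(224,225,226):print(v,a[v,424:450].mean(1).astype(int))
for n in ('t1','t6'):
  a=cv2.imread(f'pics/{n}.png');print(a[225,465:485].mean(1).astype(int))
E
```

```text
t: 15.65
ee_pos: [560.7, -39.7, 43.9]
orientation: [2.211, 2.229, 0.012]
ft_force: [1.6, 4.6, 2.7]
width: 0.4
t: 15.85
ee_pos: [560.7, -40.2, 43.9]
orientation: [2.211, 2.229, 0.012]
ft_force: [1.4, 4.3, 2.2]
width: 0.6
224 [147 129 133 147 146 147 146 148 147 147 148 148 149 151 125 127 144 144
 144 146 149 150 156 126  66  62]
225 [150 149 153 162 162 161 161 160 160 161 162 159 159 161 144 156 173 171
 171 171 171 170 177 142  69  60]
226 [151 155 159 162 163 161 159 161 162 161 162 162 161 162 142 147 158 156
 157 157 160 162 170 129  51  60]
[159 158 159 158 157 158 160 168 123  53  69  68  63  87 113 117 123 134
 135 132]
[160 160 159 159 158 159 161 169 125  54  70  69  64  90 113 117 126 133
 137 134]
```

```bash
python3 -m inch '[{"xyz":[-0.04,0,0],"spin":0},{"xyz":[-0.04,0,0],"spin":0}]'
```

```text
t: 16.1
ee_pos: [560.7, -40.7, 43.9]
orientation: [2.211, 2.229, 0.012]
ft_force: [1.8, 4.3, 2.1]
width: 0.9
```

```bash
python3 -m inch '[{"xyz":[-0.04,0,0],"spin":0},{"xyz":[-0.04,0,0],"spin":0}]'
```

```text
t: 16.3
ee_pos: [560.7, -41.1, 43.9]
orientation: [2.211, 2.229, 0.012]
ft_force: [1.7, 4.3, 2.9]
width: 0.6
```

```bash
python3 -m inch '[{"xyz":[-0.04,0,0],"spin":0},{"xyz":[-0.04,0,0],"spin":0}]'
```

```text
t: 16.5
ee_pos: [560.7, -41.5, 43.9]
orientation: [2.211, 2.229, 0.012]
ft_force: [0.7, 5.2, 2.0]
width: 0.9
```

```bash
python3 -m inch '[{"xyz":[-0.03,0,0],"spin":0},{"xyz":[-0.03,0,0],"spin":0}]'
```

```text
t: 16.7
ee_pos: [560.7, -41.8, 43.9]
orientation: [2.211, 2.229, 0.012]
ft_force: [1.5, 3.9, 2.9]
width: 0.3
```

```bash
python3 - <<'E'
from h import *
print(np.mean([ctrl.get_obs()['ft_force'] for _ in range(3)],0))
snap('top','t7');a=cv2.imread('pics/t7.png')
for v in(224,225,226):print(v,a[v,430:450].mean(1).astype(int))
print(a[225,465:485].mean(1).astype(int))
E
```

```text
[1.50080132 3.93769461 2.8721502 ]
224 [146 146 145 147 147 148 148 147 146 144 143 144 144 146 150 151 157 126
  65  63]
225 [160 160 162 161 160 161 162 160 158 166 172 171 170 172 170 171 175 143
  71  61]
226 [161 161 162 163 163 162 161 160 158 157 157 157 156 158 160 164 170 128
  50  59]
[159 159 159 160 158 159 162 169 123  53  71  68  64  90 115 118 126 136
 139 133]
```

```bash
python3 -m inch '[{"xyz":[-0.03,0,0],"spin":0},{"xyz":[-0.03,0,0],"spin":0}]'
```

```text
t: 16.95
ee_pos: [560.7, -41.8, 43.9]
orientation: [2.212, 2.229, 0.013]
ft_force: [2.3, 7.1, 3.1]
width: 0.6
```

```bash
python3 -m inch '[{"xyz":[-0.03,0,0],"spin":0},{"xyz":[-0.03,0,0],"spin":0}]'
```

```text
t: 17.15
ee_pos: [560.7, -41.8, 43.9]
orientation: [2.212, 2.229, 0.013]
ft_force: [1.6, 6.2, 3.1]
width: 0.6
```

Contact: TCP stops at y = −41.8, force rises from 4.3 to 6–7 N, gap closed in the image and the stop is unmoved. Back off and go round behind the hold-down arm.

```bash
python3 -m inch '[{"xyz":[0.5,0,0],"spin":0},{"xyz":[1.5,0,0],"spin":0},{"xyz":[1.5,0,-4],"spin":0},{"xyz":[1.5,0,-9],"spin":0},{"xyz":[1.5,-3,-13.5],"spin":0},{"xyz":[1.5,-7,-13.5],"spin":0},{"xyz":[1.5,-11,-13.5],"spin":0},{"xyz":[1.5,-12.5,-13.5],"spin":0},{"xyz":[1.5,-12.5,-13.5],"spin":0}]'
python3 -c "
from h import *
rel((438,-137,180),0.5)
S=cam('scene');T=cam('top');snap('top','t8');o,im=snap('scene','s8')
cv2.imwrite('pics/s8c.png',cv2.resize(im[90:240,170:350],None,fx=4,fy=4,interpolation=cv2.INTER_CUBIC))"
```

```text
t: 18.05
ee_pos: [432.6, -28.2, 178.0]
orientation: [2.213, 2.23, 0.011]
ft_force: [0.2, 0.3, 0.1]
width: 0.4
xyz cm [-10.88   0.46  -0.25] spin -0.06 cur yaw 0.44 pos [432.6 -28.2 178. ] F [0.2 0.3 0.1] w 0.4 t 18.05
```

View pics/s8c.png

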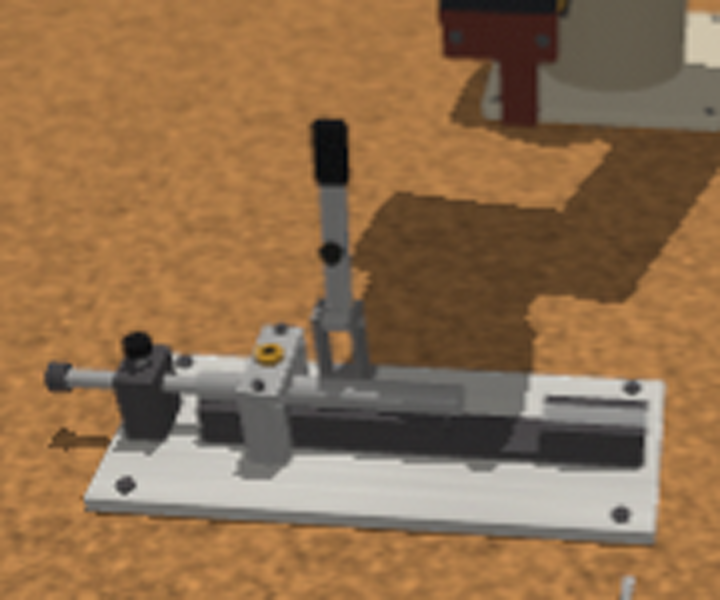

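The axle lies in the groove under the bridge, end against the stop rod (crop ≈(195,382)), and the arm is still open with its handle at (330,150). Now move behind the handle and start pushing.

```bash
python3 -m inch '[{"xyz":[-3,0.2,0],"spin":0},{"xyz":[-7,0.4,-0.2],"spin":0},{"xyz":[-10,0.5,-0.2],"spin":0},{"xyz":[-10.9,0.5,-0.2],"spin":0},{"xyz":[-10.9,0.5,-0.2],"spin":0}]'
python3 -m inch '[{"xyz":[0,0.8,0],"spin":0},{"xyz":[0,1.6,0],"spin":0},{"xyz":[0,2.4,0],"spin":0},{"xyz":[0,3.2,0],"spin":0},{"xyz":[0,3.9,0],"spin":0},{"xyz":[0,4.6,0],"spin":0},{"xyz":[0,4.6,0],"spin":0}]'
```

```text
t: 18.65
ee_pos: [443.0, -138.5, 179.6]
orientation: [2.214, 2.226, 0.014]
ft_force: [0.2, 0.1, -0.0]
width: 0.6
t: 19.35
ee_pos: [490.2, -138.1, 180.0]
orientation: [2.212, 2.225, 0.015]
ft_force: [0.2, -0.4, -0.1]
width: 0.2
```

```bash
python3 -m inch '[{"xyz":[0,1.2,0],"spin":0},{"xyz":[0,2.4,0],"spin":0},{"xyz":[0,3.4,0.2],"spin":0},{"xyz":[0,4.4,0.5],"spin":0},{"xyz":[0,5.3,0.8],"spin":0}]'
python3 -m inch '[{"xyz":[0,0.9,0.4],"spin":0},{"xyz":[0,1.8,1],"spin":0},{"xyz":[0,2.6,1.6],"spin":0}]'
```

```text
t: 19.85
ee_pos: [544.8, -137.9, 172.6]
orientation: [2.212, 2.225, 0.016]
ft_force: [-0.9, 0.8, 2.4]
width: 0.4
t: 20.15
ee_pos: [572.4, -137.8, 156.6]
orientation: [2.211, 2.224, 0.018]
ft_force: [-0.9, 0.5, 3.4]
width: 0.2
```

```bash
python3 -c "
from h import *
o,im=snap('scene','s9')
cv2.imwrite('pics/s9c.png',cv2.resize(im[60:240,170:350],None,fx=3,fy=3,interpolation=cv2.INTER_CUBIC))"
```

```text
(no output)
```

View pics/s9c.png

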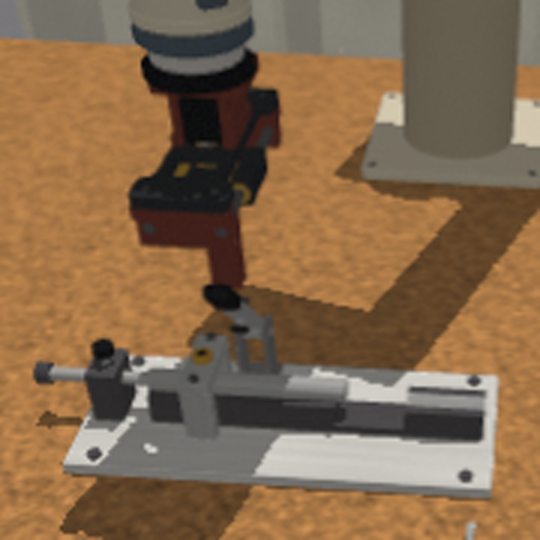

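The fingertip is on the handle (crop (222,298)), and the arm is about half closed. Continue along the arc.

```bash
python3 -m inch '[{"xyz":[0,0.7,0.7],"spin":0},{"xyz":[0,1.3,1.4],"spin":0},{"xyz":[0,1.8,2.1],"spin":0},{"xyz":[0,2.3,3],"spin":0},{"xyz":[0,2.8,3.9],"spin":0},{"xyz":[0,3.2,4.8],"spin":0},{"xyz":[0,3.5,5.5],"spin":0},{"xyz":[0,3.7,6.1],"spin":0},{"xyz":[0,3.7,6.1],"spin":0}]'
python3 -m inch '[{"xyz":[0,0.1,0.3],"spin":0},{"xyz":[0,0.2,0.6],"spin":0},{"xyz":[0,0.2,0.9],"spin":0},{"xyz":[0,0.2,0.9],"spin":0}]'
```

```text
t: 21.1
ee_pos: [609.9, -137.1, 93.9]
orientation: [2.212, 2.225, 0.016]
ft_force: [-0.8, -0.0, -0.2]
width: 0.3
t: 21.5
ee_pos: [612.0, -137.0, 84.6]
orientation: [2.212, 2.225, 0.016]
ft_force: [0.1, 0.8, 0.0]
width: 0.4
```

```bash
python3 -m inch '[{"xyz":[0,0,0.15],"spin":0},{"xyz":[0,0,0.3],"spin":0},{"xyz":[0,0,0.4],"spin":0}]'
python3 -m inch '[{"xyz":[0,0,0.1],"spin":0},{"xyz":[0,0,0.2],"spin":0},{"xyz":[0,0,0.2],"spin":0}]'
```

```text
t: 21.8
ee_pos: [612.6, -137.0, 80.8]
orientation: [2.212, 2.225, 0.017]
ft_force: [0.4, -0.1, 1.6]
width: 0.7
t: 22.1
ee_pos: [612.8, -137.0, 79.0]
orientation: [2.211, 2.224, 0.017]
ft_force: [0.6, 0.6, 3.2]
width: 0.7
```

```bash
python3 -m inch '[{"xyz":[0,0,0.1],"spin":0},{"xyz":[0,0,0.15],"spin":0},{"xyz":[0,0,0.15],"spin":0}]'
python3 -m inch '[{"xyz":[0,0,0.1],"spin":0},{"xyz":[0,0,0.15],"spin":0},{"xyz":[0,0,0.15],"spin":0}]'
```

```text
t: 22.4
ee_pos: [612.9, -137.0, 78.5]
orientation: [2.211, 2.224, 0.018]
ft_force: [-2.0, 0.6, 11.6]
width: 0.7
t: 22.7
ee_pos: [613.0, -136.9, 78.4]
orientation: [2.211, 2.224, 0.018]
ft_force: [-4.0, 1.9, 14.1]
width: 0.7
```

```bash
python3 -m inch '[{"xyz":[0,0,0.15],"spin":0},{"xyz":[0,0,0.3],"spin":0},{"xyz":[0,0,0.3],"spin":0},{"xyz":[0,0,0.3],"spin":0}]'
```

```text
t: 23.1
ee_pos: [613.1, -137.0, 77.8]
orientation: [2.211, 2.224, 0.018]
ft_force: [-6.3, 1.8, 22.7]
width: 0.5
```

```bash
python3 -m inch '[{"xyz":[0,0,0.2],"spin":0},{"xyz":[0,0,0.4],"spin":0},{"xyz":[0,0,0.4],"spin":0},{"xyz":[0,0,0.4],"spin":0}]'
```

```text
t: 23.5
ee_pos: [613.2, -137.0, 77.4]
orientation: [2.211, 2.224, 0.018]
ft_force: [-10.3, 2.6, 33.4]
width: 0.3
```

Pressed at about 33 N on the handle, and it no longer moves. Let go straight up, retreat, and check.

```bash
python3 -m inch '[{"xyz":[0,-0.1,-1],"spin":0},{"xyz":[0,-0.1,-5],"spin":0},{"xyz":[0,-0.1,-9],"spin":0},{"xyz":[0,-4,-12],"spin":0},{"xyz":[2,-8,-12],"spin":0},{"xyz":[6,-12,-12],"spin":0},{"xyz":[10,-15,-12],"spin":0},{"xyz":[14,-17,-12],"spin":0},{"xyz":[18,-18,-12],"spin":0},{"xyz":[22,-18,-12],"spin":0},{"xyz":[26,-18,-12],"spin":0},{"xyz":[26,-18,-12],"spin":0}]'
python3 - <<'E'
from h import *
snap('top','t9');a=cv2.imread('pics/t9.png');b=cv2.imread('pics/t1.png')
for v in(224,225,226):print(v,a[v,430:450].mean(1).astype(int))
for i in(b,a):print(i[225,465:485].mean(1).astype(int))
o,s=snap('scene','s10')
c1=cv2.resize(a[190:265,310:490],None,fx=3,fy=3,interpolation=cv2.INTER_CUBIC);c2=cv2.resize(s[140:240,170:350],None,fx=3,fy=3,interpolation=cv2.INTER_CUBIC)
cv2.imwrite('pics/fin.png',np.vstack([c1,c2]))
E
```

```text
t: 24.7
ee_pos: [429.7, 124.8, 196.2]
orientation: [2.206, 2.229, 0.019]
ft_force: [0.9, 0.8, 0.2]
width: 0.5
224 [147 147 147 148 149 149 148 147 147 146 145 146 146 148 150 153 158 129
  65  63]
225 [162 162 162 162 163 162 161 161 161 168 172 172 172 172 173 172 177 143
  70  60]
226 [161 163 162 162 164 164 164 161 159 158 159 158 157 158 160 165 172 129
  50  60]
[159 158 159 158 157 158 160 168 123  53  69  68  63  87 113 117 123 134
 135 132]
[162 162 161 159 159 160 162 170 125  56  68  69  65  90 115 118 125 136
 140 135]
```

View pics/fin.png

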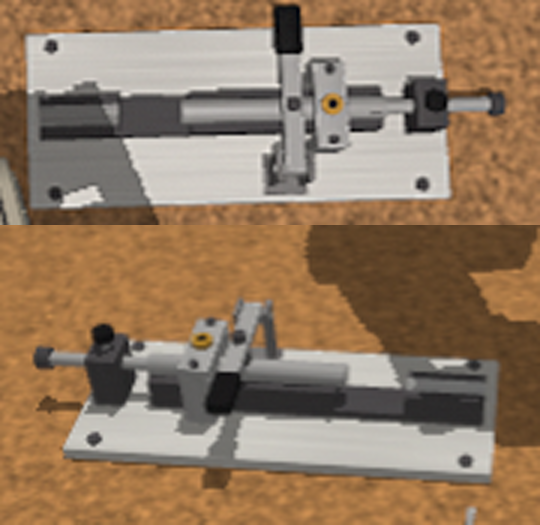

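The arm is closed across the axle, the axle still meets the stop with no dark gap, and the stop's knob pixels match those from before the push. The robot is clear, so I hand in.

```bash
python3 -c "
from workcell import ctrl
print(ctrl.close_job())"
```

```text
the job is handed in; nothing more can be done
None
```

The long axle is home against the stop under the closed hold-down arm. I handed the job in at about 25 s of the 67 s allowed; it reports no verdict.

- **Loading:** I took the axle from the rest and laid it in the groove at the gap with about 5 N of contact. Closed fingertips then pushed its end along under the bridge, against about 4 N of drag.
- **Home against the stop:** the tool stopped moving at y = −41.8 mm and the force rose to 6–7 N, below the 10 N that shifts the stop. In the top view the dark gap between axle and stop is gone. The stop's pixels match those from before the push.
- **Clamping:** I swung the arm over by its handle, pressed it down with about 33 N until it no longer moved, and let go. The last pictures show the arm closed, the axle still against the stop, and the robot clear.
- **Disagreements:** the top and wrist cameras differed by about 3–5 mm on the jig's position, so I judged "home" by force and the closed gap rather than by coordinates. The axle measured 172 mm long, 2 mm over its stated maximum and within the calibration error.
- **Not checked:** I did not measure the short axle, screwdriver or servo again at the end. The robot never worked at them, apart from the gripper going down beside the short axle to lift the long one off the rest.

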